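# Load the orbital shaker

## Task

Load the orbital shaker for its run: stand the three capped flasks and the square bottle each in the clamp on the platform that is made for its size and shape, upright and right down on the clamp's base, and let go. Do not knock any of them over on the way.

Things in the scene. Friction and masses are not known exactly. Their poses are not given: they have to be found in the camera images.
- flask_small: The small conical culture flask: milky plastic cone, round base 52 mm across, 84 mm tall in all, with a white round screw cap 30 mm across that takes up the top 24 mm (the cone is narrower than the cap just beneath it). Grip it by the cap, from above. Loose, stands upright on the bench. Origin: centre of its underside; z up along its axis.
- flask_medium: The medium conical culture flask: milky plastic cone, round base 66 mm across, 106 mm tall in all, with a white round screw cap 35 mm across that takes up the top 26 mm (the cone is narrower than the cap just beneath it). Grip it by the cap, from above. Loose, stands upright on the bench. Origin: centre of its underside; z up along its axis.
- flask_large: The large conical culture flask: milky plastic cone, round base 84 mm across, 130 mm tall in all, with a white round screw cap 40 mm across that takes up the top 28 mm (the cone is narrower than the cap just beneath it). Grip it by the cap, from above. Loose, stands upright on the bench. Origin: centre of its underside; z up along its axis.
- bottle_square: The square bottle: milky plastic, 56 x 56 mm square body (56 mm high, then a sloped shoulder up to 69 mm), 104 mm tall in all, with a white round screw cap 38 mm across from 77 to 104 mm above the base. Grip it by the cap, from above. Loose, upright on the bench. Origin: centre of its underside; z up, x and y square to its flat sides.
- clamp_small: The small round steel clamp bolted to the shaker platform, for the small flask: a round base plate 2 mm thick with 4 rigid upright prongs, 57 mm clear between them at the base, their upper 13 mm flared outward by 9 mm as a lead-in; prong tips 31 mm above the platform. Fixed. Origin: centre of the clamp at the platform's surface (a seated flask's underside is 2 mm above it); z up.
- clamp_medium: The medium round steel clamp bolted to the shaker platform, for the medium flask: a round base plate 2 mm thick with 4 rigid upright prongs, 71 mm clear between them at the base, their upper 13 mm flared outward by 9 mm as a lead-in; prong tips 35 mm above the platform. Fixed. Origin: centre of the clamp at the platform's surface (a seated flask's underside is 2 mm above it); z up.
- clamp_large: The large round steel clamp bolted to the shaker platform, for the large flask: a round base plate 2 mm thick with 6 rigid upright prongs, 89 mm clear between them at the base, their upper 13 mm flared outward by 9 mm as a lead-in; prong tips 40 mm above the platform. Fixed. Origin: centre of the clamp at the platform's surface (a seated flask's underside is 2 mm above it); z up.
- clamp_square: The square steel clamp on the platform, for the square bottle: square base plate 2 mm thick, one broad rigid prong in the middle of each side, 61 mm clear between facing prongs, upper 13 mm flared outward by 9 mm; tips 39 mm above the platform. Fixed. Origin: clamp centre at the platform's surface (a seated bottle's underside is 2 mm above it); x and y square to its sides.
- shaker: The low white orbital shaker, off and fixed; its square platform, 262 x 262 mm, top 66 mm above the bench, carries the four clamps 130 mm apart in a two by two square (which is where varies). The control panel, 36 mm high (knobs 46 mm), juts 41 mm past the platform on the robot's side. Origin: on the bench under the platform's centre; x away from the panel.
Not all that is in view belongs to the job. Leave any pink look-alike of the flask_large alone.

How it is judged:
At the end, for the whole second after the job is handed in: Each flask and the square bottle stands at rest in its own clamp: centre within 8 mm of the clamp's centre, underside less than 6 mm above the platform (resting on the 2 mm base plate), tilted less than 0.1 rad (horizontal distance between flask_small and clamp_small below 0.008 m and z of flask_small in the frame of clamp_small between -0.002 and 0.006 m and angle between each of flask_small, flask_medium, flask_large, bottle_square's own z axis and vertical below 0.1 rad and linear speed of each of flask_small, flask_medium, flask_large, bottle_square below 0.02 m/s and horizontal distance between flask_medium and clamp_medium below 0.008 m and z of flask_medium in the frame of clamp_medium between -0.002 and 0.006 m and horizontal distance between flask_large and clamp_large below 0.008 m and z of flask_large in the frame of clamp_large between -0.002 and 0.006 m and horizontal distance between bottle_square and clamp_square below 0.008 m and z of bottle_square in the frame of clamp_square between -0.002 and 0.006 m); the robot touches nothing.
It fails at once if a flask or the bottle is knocked over (tilted more than 0.7 rad) (angle between any of flask_small, flask_medium, flask_large, bottle_square's own z axis and vertical above 0.7 rad).
It also fails if it takes over 128 s, if anything falls off the work surface, if the arm or the gripper's body presses on something with over 40 N, if the wrist force passes 120 N, or if a joint passes its speed limit or range.

## Robot

A 6-joint arm with a two-finger parallel gripper is mounted at the origin on a cart in front of the work surface, level with it; the furniture and walls round the work are solid. World frame = base frame: x ahead of the robot, y to its left, z up, the work surface at z = 0. Lengths are in m, angles in rad, forces in N, time in s.
With the tool pointing down it reaches from about 0.35 to 0.925 m from the base axis. Payload 6.4 kg.
Tool frame: the origin (TCP) lies on the front face of the gripper's body, between the roots of the fingers; the fingertips stand 97 mm ahead of it and the grasp point (between the pads) lies 78 mm ahead of it; z points along the fingers, y is the direction in which the jaws open and shut (so a half turn about z gives the same grasp; the last joint's range is limited). The gripper opens to 94 mm and grips with 3 to 60 N. Pads are 16 mm wide; open, the fingers measure 119 mm over their backs; the gripper's body (75 mm by 177 mm) begins 78 mm behind the grasp point.
Start: joints at [-1.308, 0.245, 1.558, -0, 1.339, -0.174], TCP at [0.275, -0.589, 0.303] pointing down, gripper open.
Joint ranges: [-3.13, 3.13], [-1.02, 2.26], [0.13, 2.54], [-0.95, 4.09], [0.21, 2.88], [-2.74, 2.74]. Speed limits (rad/s): [2.57, 2.57, 3.14, 3.14, 3.14, 3.14].

## Interface

Orientations are given as a unit quaternion [w, x, y, z].
In Python, from cell import robot gives the robot as it stands.
- The arm moves only by the tool drive_tool, never from a script. Its argument "increments" is text: rows parted by semicolons, each of 5 numbers parted by spaces: the shift along the tool's x, y, z in cm, then the turn about the tool's z in degrees, then the finger opening in cm, from 0 to 9.4. A call has 1 to 8 rows; each row is the pose to reach, as a shift and turn from the pose commanded when the call began, along the tool's axes at that moment; what a row does not reach only later rows make up. A row lasts 1/12 s, in which the tool goes at most 41.7 mm and 7.16 degrees, less where a joint would pass 70% of its speed; a pose out of reach is approached as far as the arm can. A call with a gripper value outside its range is refused whole. The fingers move at their own pace and stop on an object; the grip force is fixed at half the most. Time passes only in rows, so rows that repeat a pose let the fingers close. It gives the time, the measured TCP pose, the force and the opening at its end, in the units of the state.
- robot.get_state(): the state, without advancing time (a new reading comes with each control period).
- robot.camera(name): name is "scene" or "top" or "wrist"; returns the picture (400x640x3 uint8, red, green, blue); there is no depth.
- robot.calibration(name): a dict with "fx", "fy", "cx", "cy" (pixels), "R" (3x3) and "t" (3): a world point X has camera coordinates R X + t. Camera axes: x right, y down, z forward; pixel columns grow to the right and rows downward; lengths in m; the calibration is good to about 2 mm. The wrist camera is an equidistant fisheye: a pixel r from the principal point sees the ray r / f radians off the axis. A picture is of the moment at which its call begins: read the wrist's pose just before it. calibration takes no time and is no camera call; for the wrist camera it gives the pose at the moment of the call.
- robot.close_job(): hands the job in, once; it reports no verdict.
The state is a dict: "clock": time; "qpos": joint angles; "qd": joint speeds; "joint_torque": joint torques, N m; "tool_pos": TCP position; "eef_rot": TCP orientation; "ft_force": force on the tool from outside, world axes, zero at the start; "wrist_torque": the same for the moment, N m; "finger_gap": finger opening in m.
Only numpy, scipy, OpenCV 4.12 (cv2) and the standard library are available. Lean on these libraries where they do the work, as an engineer would, in place of code of your own. Each camera call takes 0.05 s, during which the arm holds its last target. There are 200 camera calls.

## Working session

There is one attempt and no reset: what is moved stays moved. The work goes in short steps, Python scripts to look and compute and a tool call to move; the robot and the scene stay as the last step left them, time stands still between calls to the robot, and variables do not carry over. Pictures are saved under pics/ and viewed, about 12 in all and at most 16, crops included, and the job is handed in when it is done.

Besides the shell and the picture viewer there is one more tool, called after "Request:" as name(argument=value, ...) on one line, values as JSON. drive_tool: Moves the arm, as the interface text tells. Its arguments: {"type":"object","properties":{"increments":{"type":"string"}},"required":["increments"]}

```bash
mkdir -p pics; ls; python3 - <<'E'
from cell import robot
import cv2
s=robot.get_state(); print(s)
for n in("scene","top"):
    cv2.imwrite(f"pics/{n}0.png",robot.camera(n)[:,:,::-1])
    print(n,robot.calibration(n))
E
```

```text
pics
{'clock': 0.0, 'qpos': array([-1.30807609e+00,  2.45800943e-01,  1.55895373e+00,  9.64718971e-07,
        1.33869811e+00, -1.74111047e-01]), 'qd': array([-2.12348309e-03,  6.22441774e-04, -2.63535172e-05,  9.09701781e-04,
        1.20089510e-03,  7.56952048e-04]), 'joint_torque': array([-1.95014756e-03, -4.15833700e+01, -3.14605165e+01,  6.83153118e-02,
        3.31153872e-02, -1.34963279e-04]), 'tool_pos': array([ 0.27488963, -0.58857238,  0.301586  ]), 'eef_rot': array([-9.29171134e-04,  9.76241580e-01,  2.16682976e-01, -4.07237231e-05]), 'ft_force': array([-0.25271506,  0.38794174,  0.12630121]), 'wrist_torque': array([-0.02248367, -0.02549741,  0.03300391]), 'finger_gap': 0.09408981669996569}
scene {'fx': 425.6038915869052, 'fy': 425.6038915869052, 'cx': 315.8285998739258, 'cy': 196.83580957143212, 'R': array([[ 0.94964913,  0.31312115, -0.01103044],
       [ 0.2719771 , -0.84132111, -0.46712657],
       [-0.15554735,  0.44060632, -0.88412165]]), 't': array([-0.47899217, -0.10374394,  1.15475733])}
top {'fx': 417.31883237012624, 'fy': 417.31883237012624, 'cx': 313.63163405472875, 'cy': 201.28529576177758, 'R': array([[-0.02467576, -0.99916396, -0.03259592],
       [-0.99723118,  0.02688986, -0.0693319 ],
       [ 0.07015043,  0.03079485, -0.99706098]]), 't': array([0.02731888, 0.5209351 , 1.25425975])}
```

View pics/scene0.png

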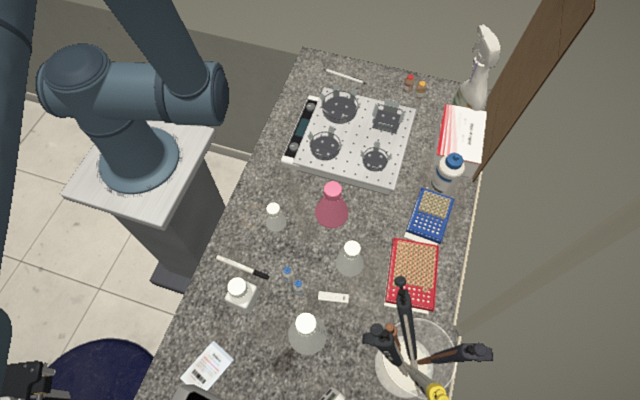

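View pics/top0.png

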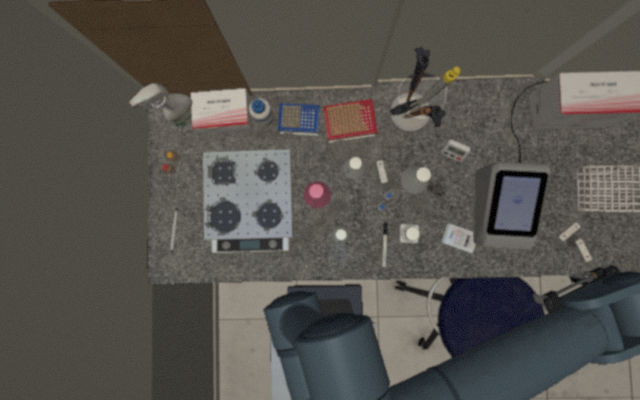

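Scene view: small flask (273,215), medium (350,257), large (306,333), square bottle (238,290). The pink look-alike is at (332,205), and the shaker is at the upper left. Next I enlarge the shaker and the flasks.

```bash
cat > h.py <<'E'
import numpy as np, cv2
from cell import robot
from scipy.spatial.transform import Rotation as Ro
def ray(cal,p,fish=False):
    d=np.array([(p[0]-cal["cx"])/cal["fx"],(p[1]-cal["cy"])/cal["fy"]])
    if fish:
        th=np.hypot(*d); v=np.array([*(d/max(th,1e-9)*np.sin(th)),np.cos(th)])
    else: v=np.array([*d,1.])
    R=np.array(cal["R"]); return -R.T@np.array(cal["t"]), R.T@v
def at_z(cal,p,z,fish=False):
    o,d=ray(cal,p,fish); return o+d*(z-o[2])/d[2]
def proj(cal,X,fish=False):
    c=np.array(cal["R"])@np.array(X)+np.array(cal["t"])
    if fish:
        r=np.hypot(c[0],c[1]); k=np.arctan2(r,c[2])/max(r,1e-9); return np.array([cal["fx"]*c[0]*k+cal["cx"],cal["fy"]*c[1]*k+cal["cy"]])
    return np.array([cal["fx"]*c[0]/c[2]+cal["cx"],cal["fy"]*c[1]/c[2]+cal["cy"]])
E
python3 - <<'E'
from h import *
t=cv2.imread("pics/top0.png");s=cv2.imread("pics/scene0.png")
a=cv2.resize(t[145:255,198:298],(400,440),interpolation=cv2.INTER_CUBIC)
b=cv2.resize(s[80:190,280:420],(400,314),interpolation=cv2.INTER_CUBIC)
o=np.zeros((440,800,3),np.uint8);o[:,:400]=a;o[:314,400:]=b
cv2.imwrite("pics/m1.png",o)
c=robot.calibration("top")
for n,p,z in(("s",(341,234.5),.084),("m",(356,163),.106),("l",(424,175),.13),("q",(413,233.5),.104)):
    x=int(p[0]);y=int(p[1]);w=t[y-9:y+10,x-9:x+10].min(2); 
    m=(w>195).astype(np.uint8); k,L,st,ce=cv2.connectedComponentsWithStats(m); i=1+np.argmax(st[1:,4])
    q=ce[i]+[x-9,y-9]; P=at_z(c,q,z); print(n,q,st[i],P.round(4),proj(robot.calibration("scene"),P).round(1))
for p in((223,171),(267,171),(224,216),(268,214)): print(at_z(c,p,.07).round(4))
E
```

```text
s [340.         234.85714286] [ 6  7  6  6 21] [ 0.4182 -0.0615  0.084 ] [271.9 206.5]Traceback (most recent call last):
  File "<stdin>", line 10, in <module>
    return _wrapfunc(a, 'argmax', axis=axis, out=out, **kwds)
    return bound(*args, **kwds)
ValueError: attempt to get argmax of an empty sequence
```

View pics/m1.png

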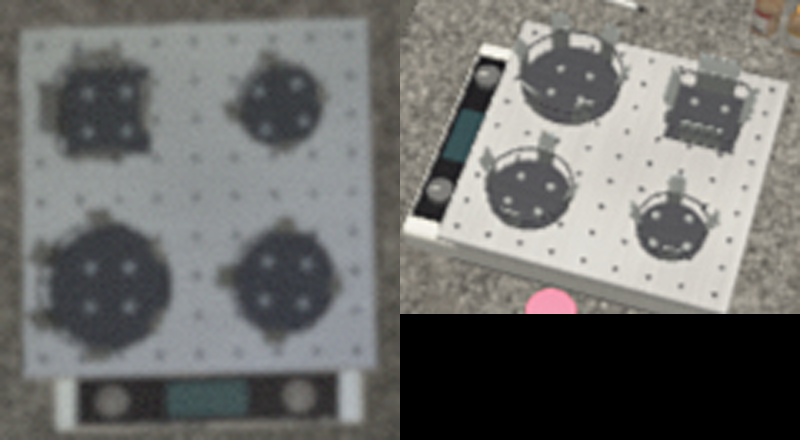

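Crop: far-left clamp is square (105,108), far-right is small (282,103), near-left is large (110,287), near-right is medium (285,280). Only pink flask is the decoy. Now the positions: caps adaptive, clamps by dark plates plus the 130 mm grid.

```bash
python3 - <<'E'
from h import *
t=cv2.imread("pics/top0.png");s=cv2.imread("pics/scene0.png")
C={"top":robot.calibration("top"),"scene":robot.calibration("scene")}
def blob(img,p,r,lo,sc=4,dark=False):
    x,y=map(int,p);w=cv2.resize(img[y-r:y+r+1,x-r:x+r+1],None,fx=sc,fy=sc,interpolation=cv2.INTER_CUBIC)
    w=w.max(2) if dark else w.min(2)
    m=((w<lo) if dark else (w>lo)).astype(np.uint8)
    if dark:m=cv2.morphologyEx(m,cv2.MORPH_OPEN,np.ones((17,17)))
    k,L,st,ce=cv2.connectedComponentsWithStats(m)
    l=L[r*sc,r*sc] or 1+np.argmax(st[1:,4]); 
    b=st[l]; return (ce[l]+.5)/sc-.5+[x-r,y-r], b[2:]/sc
for n,pt,ps,z in(("s",(341,234),(273,209),.084),("m",(356,163),(352,247),.106),("l",(424,175),(306,322),.13),("q",(413,233),(237,286),.104)):
    for nm,img,p in(("top",t,pt),("scene",s,ps)):
        v=img[p[1]-4:p[1]+5,p[0]-4:p[0]+5].min(2).max()
        q,b=blob(img,p,11,v*.86); print(n,nm,v,q.round(1),b.round(1),at_z(C[nm],q,z).round(4), "zcap/2",at_z(C[nm],q,z-.012).round(4)[:2])
P=[]
for n,p in(("sq",(224,172)),("S",(268,170)),("L",(225,217)),("M",(269,215))):
    q,b=blob(t,p,20,100,dark=True); X=at_z(C["top"],q,.068);P.append(X);print(n,q.round(1),b,X.round(4))
P=np.array(P)[:,:2]; print(np.linalg.norm(P[0]-P[1]),np.linalg.norm(P[2]-P[3]),np.linalg.norm(P[0]-P[2]),np.linalg.norm(P[1]-P[3]))
G=np.array([[.065,.065],[.065,-.065],[-.065,.065],[-.065,-.065]])
c=P.mean(0);u=P-c;a=np.arctan2((G[:,0]*u[:,1]-G[:,1]*u[:,0]).sum(),(G*u).sum());R=np.array([[np.cos(a),-np.sin(a)],[np.sin(a),np.cos(a)]])
print(c,a,(G@R.T+c).round(4))
for X in G@R.T+c: print(proj(C["scene"],[*X,.068]).round(1), end=' ')
E
```

```text
s top 200 [340.5 234.3] [  9.5   9.2 266.5] [ 0.4197 -0.0631  0.084 ] zcap/2 [ 0.4196 -0.0635]
s scene 252 [272.6 207.9] [ 12.5  10.8 421.2] [ 0.421  -0.0643  0.084 ] zcap/2 [ 0.4177 -0.0591]
m top 189 [355.1 162.9] [ 10.5  10.8 355.8] [ 0.6218 -0.1096  0.106 ] zcap/2 [ 0.6237 -0.1105]
m scene 248 [351.8 247.7] [ 16.2  14.8 729.2] [ 0.6236 -0.1105  0.106 ] zcap/2 [ 0.623  -0.1058]
l top 184 [423.  174.2] [ 12.8  12.8 512.5] [ 0.5807 -0.2945  0.13  ] zcap/2 [ 0.5823 -0.2973]
l scene 249 [305.3 322.8] [  20.2   20.8 1320.8] [ 0.582  -0.2956  0.13  ] zcap/2 [ 0.5808 -0.2934]
q top 189 [412.3 233.4] [ 11.8  13.  482.8] [ 0.4177 -0.2638  0.104 ] zcap/2 [ 0.4175 -0.2662]
q scene 250 [236.3 285.8] [ 17.5  17.2 957.5] [ 0.4193 -0.2645  0.104 ] zcap/2 [ 0.416  -0.2619]
sq [222.  171.8] [  26.75   24.25 2078.  ] [0.6128 0.282  0.068 ]
S [267.5 170.8] [  21.25   21.25 1130.  ] [0.6121 0.1466 0.068 ]
L [224.  216.5] [  32.5    33.75 3153.  ] [0.4804 0.2775 0.068 ]
M [268.3 215.1] [  27.     27.5  2005.25] [0.481  0.1464 0.068 ]
0.1354016009796117 0.13116007504568739 0.13254588238803153 0.13109110099234988
[0.54658482 0.21309218] 0.008663817736796297 [[0.611  0.2787]
 [0.6121 0.1487]
 [0.481  0.2775]
 [0.4822 0.1475]]
[387.  119.6] [375.  159.2] [339.7 108.1] [325.4 146.4]
```

Request:
drive_tool(increments="13.7 -29.4 0 25 9.4;13.7 -29.4 0 25 9.4;13.7 -29.4 0 25 9.4;13.7 -29.4 0 25 9.4;13.7 -29.4 0 25 9.4;13.7 -29.4 0 25 9.4;13.7 -29.4 0 25 9.4;13.7 -29.4 0 25 9.4")

```text
clock: 0.77
tool_pos: [0.2743, -0.2619, 0.3017]
eef_rot: [-0.001, 1.0, 0.0, -0.0]
ft_force: [-0.4, -0.8, 0.4]
finger_gap: 0.0936
```

```bash
cat >> h.py <<'E'
def yaw():
    q=robot.get_state()["eef_rot"]; x=Ro.from_quat(np.r_[q[1:],q[0]]).apply([1,0,0]); return np.degrees(np.arctan2(x[1],x[0]))
def plan(x,y,z=None,yw=None):
    s=robot.get_state();q=s["eef_rot"];R=Ro.from_quat(np.r_[q[1:],q[0]])
    p=s["tool_pos"]; D=np.array([x,y,p[2] if z is None else z])-p
    print("clk %.2f"%s["clock"],"pos",p.round(4),"yaw %.1f"%yaw(),"gap %.3f"%s["finger_gap"],"q6 %.2f"%s["qpos"][5],"-> cm",(R.inv().apply(D)*100).round(2),"turn", None if yw is None else round(yaw()-yw,1))
E
python3 -c "
from h import *
plan(.40,-.264,.303,0)"
```

```text
clk 0.77 pos [ 0.2743 -0.2619  0.3017] yaw 0.0 gap 0.094 q6 0.51 -> cm [12.57  0.22 -0.13] turn 0.0
```

Request:
drive_tool(increments="12.6 0.2 0 0 9.4;12.6 0.2 0 0 9.4;12.6 0.2 0 0 9.4;12.6 0.2 0 0 9.4;12.6 0.2 0 0 9.4")

```text
clock: 1.18
tool_pos: [0.4017, -0.2659, 0.3016]
eef_rot: [-0.001, 1.0, 0.002, -0.001]
ft_force: [0.3, -0.2, -0.6]
finger_gap: 0.0941
```

```bash
python3 -c "
from h import *
plan(.40,-.264,.303,0)
c=robot.calibration('wrist');im=robot.camera('wrist')
np.savez('pics/w1.npz',**c)
cv2.imwrite('pics/w1.png',im[:,:,::-1]);print(c, -np.array(c['R']).T@np.array(c['t']))
for X in ((.418,-.264,.104),(.42,-.0635,.084),(.622,-.11,.106),(.581,-.2955,.13)): print(proj(c,X,True).round(1))
"
```

```text
clk 1.18 pos [ 0.4017 -0.2659  0.3016] yaw 0.2 gap 0.094 q6 0.75 -> cm [-0.17 -0.19 -0.13] turn 0.2
{'fx': 309.70691628693146, 'fy': 309.70691628693146, 'cx': 319.89554136067005, 'cy': 196.89983398755925, 'R': array([[ 0.00325928, -0.99999058, -0.00286792],
       [-0.96082126, -0.00392644,  0.27714091],
       [-0.27714956,  0.00185228, -0.960825  ]]), 't': array([-0.26657016,  0.35691762,  0.50360401])} [ 0.4833765  -0.26609905  0.38419435]
[318.3 180.9]
[139.7 176.3]
[163.8 -15.7]
[356.9  -2.7]
```

View pics/w1.png

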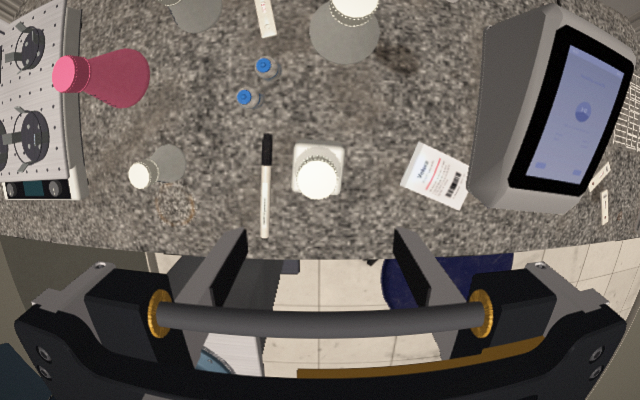

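Wrist view: square bottle's cap at (317,178), its body (293–345, 145–197) nearly square to the image. Small flask's cap is at (143,175), pink at (70,75), large at the top (355,5).

```bash
python3 - <<'E'
from h import *
im=cv2.imread("pics/w1.png");c=dict(np.load("pics/w1.npz"))
g=im.min(2)
print(g[165:190:4,285:352:3]); print(g[135:165:3,320])
def cap(p,r,lo):
    w=g[p[1]-r:p[1]+r+1,p[0]-r:p[0]+r+1]; m=(w>lo).astype(np.uint8);k,L,st,ce=cv2.connectedComponentsWithStats(m);l=L[r,r]
    cs,_=cv2.findContours((L==l).astype(np.uint8),0,2); (x,y),d,_=cv2.fitEllipse(cs[0]); return np.array([x+p[0]-r,y+p[1]-r]),d
for p,z in(((317,180),.104),((142,175),.084)):
    q,d=cap(p,28,225);print(q,d,at_z(c,q,z,True).round(4))
m=(g>150).astype(np.uint8)
# left/right body edges rows 148-165, on z=.056
for sgn,xs in((1,range(284,305)),(-1,range(355,330,-1))):
    E=[]
    for y in range(149,166):
        for x in xs:
            if g[y,x]>170: E.append(at_z(c,(x,y),.056,True)[:2]);break
    E=np.array(E); k=np.polyfit(E[:,0],E[:,1],1); print("yaw deg",np.degrees(np.arctan(k[0])),E[:,1].mean())
E=[]
for x in range(300,340):
    for y in range(135,160):
        if g[y,x]>170: E.append(at_z(c,(x,y),.056,True)[:2]);break
E=np.array(E);k=np.polyfit(E[:,1],E[:,0],1);print("yaw",-np.degrees(np.arctan(k[0])),E[:,0].mean())
plan(.421,-.264,.303,0)
E
```

```text
[[ 88  97  90 197 198 188 202 250 249 248 248 247 247 247 247 182 143 187
  185 170  83  98 116]
 [109 117 103 196 193 209 249 249 248 248 247 247 246 247 246 245 210 180
  175 151  97  75  72]
 [103 112 119 205 181 249 248 248 248 247 247 247 246 246 245 244 244 185
  177 137 111 125 145]
 [114 113 126 221 230 248 248 248 247 247 247 247 246 245 245 244 244 227
  188 128 137 108  67]
 [130 124 145 224 236 247 247 247 247 246 246 246 245 245 245 244 243 227
  198 100 101  84  88]
 [117 139 156 225 223 247 246 246 245 245 246 245 244 245 244 243 243 229
  191  76 107  84 104]
 [ 97 108 110 217 227 237 246 244 245 244 244 244 244 244 243 243 233 221
  180  94  62  83  59]]
[ 92  97 107 132 183 194 195 169 135 248]
[315.8564415  179.71540451] (36.329708099365234, 40.942039489746094) [ 0.4191 -0.2618  0.104 ]
[138.43504715 175.44543648] (18.360517501831055, 23.465667724609375) [ 0.421  -0.0619  0.084 ]
yaw deg -4.371718288196993 -0.2373100286721175
yaw deg -3.59548998926507 -0.2892409094116375
yaw -4.828136843922056 0.44540133120409403
clk 1.23 pos [ 0.4008 -0.2661  0.3019] yaw 0.1 gap 0.094 q6 0.75 -> cm [ 2.02 -0.21 -0.11] turn 0.1
```

Request:
drive_tool(increments="1.7 -0.26 3 0 9.4;1.7 -0.26 7 0 9.4;1.7 -0.26 10.5 0 9.4;1.7 -0.26 12.5 0 9.4;1.7 -0.26 13.2 0 9.4;1.7 -0.26 13.2 0 3;1.7 -0.26 13.2 0 3;1.7 -0.26 13.2 0 3")

```text
clock: 1.9
tool_pos: [0.4183, -0.2651, 0.1729]
eef_rot: [0.001, 1.0, -0.0, 0.001]
ft_force: [0.4, 0.1, 0.0]
finger_gap: 0.0772
```

Request:
drive_tool(increments="0 0 0 0 3;0 0 0 0 3;0 0 0 0 3;0 0 0 0 3;0 0 0 0 3;0 0 0 0 3")

```text
clock: 2.4
tool_pos: [0.4178, -0.2639, 0.1707]
eef_rot: [-0.0, 1.0, 0.0, 0.0]
ft_force: [-0.8, -0.2, -0.8]
finger_gap: 0.0377
```

Request:
drive_tool(increments="0 0 -1 0 3;0 0 -4 0 3;0 0 -8 0 3;0 0 -12 0 3;0 0 -16 0 3;0 0 -18 0 3;0 0 -18 0 3")

```text
clock: 2.98
tool_pos: [0.4191, -0.2652, 0.3576]
eef_rot: [0.004, 1.0, 0.0, 0.004]
ft_force: [0.2, -0.3, -0.2]
finger_gap: 0.0375
```

```bash
python3 -c "
from h import *
plan(.611,.279,.351,4.8)"
```

```text
clk 2.98 pos [ 0.4191 -0.2652  0.3576] yaw 0.0 gap 0.037 q6 0.78 -> cm [ 19.22 -54.41   0.37] turn -4.8
```

Request:
drive_tool(increments="0.7 -2 0 0 3;1.9 -5.4 0 0 3;3.1 -8.9 0 -1 3;4.3 -12.3 0 -2 3;5.5 -15.7 0 -3 3;6.8 -19.2 0 -4 3;8 -22.7 0 -4.8 3;9.2 -26 0 -4.8 3")

```text
clock: 3.65
tool_pos: [0.5092, -0.0017, 0.3492]
eef_rot: [-0.0, 0.999, 0.043, -0.001]
ft_force: [0.4, 0.3, 0.3]
finger_gap: 0.0375
```

```bash
python3 -c "
from h import *
plan(.611,.279,.351,4.8)"
```

```text
clk 3.65 pos [ 0.5092 -0.0017  0.3492] yaw 4.9 gap 0.038 q6 1.26 -> cm [ 12.52 -27.11  -0.19] turn 0.1
```

Request:
drive_tool(increments="-0.2 -3.5 0 0 3;-0.8 -7 0 0 3;-1.4 -11 0 0 3;-1.7 -14 0 0 3;-1.7 -15.5 0 0 3;-1.7 -16 0 0 3;-1.7 -16 0 0 3;-1.7 -16 0 0 3")

```text
clock: 4.32
tool_pos: [0.4791, 0.1535, 0.3498]
eef_rot: [0.0, 0.999, 0.042, -0.001]
ft_force: [0.1, -0.4, -0.8]
finger_gap: 0.0373
```

```bash
python3 -c "
from h import *
plan(.611,.279,.351,4.8)
c=robot.calibration('wrist');im=robot.camera('wrist')
np.savez('pics/w2.npz',**c)
cv2.imwrite('pics/w2.png',im[:,:,::-1])
for X in ((.611,.2787),(.6121,.1487),(.481,.2775),(.4822,.1475)): print(proj(c,(*X,.068),True).round(1))
"
```

```text
clk 4.32 pos [0.4791 0.1535 0.3498] yaw 4.8 gap 0.037 q6 1.57 -> cm [ 14.2  -11.4   -0.14] turn 0.0
[224.3  63.5]
[333.6  67.5]
[220.2 169.3]
[325.  176.2]
```

View pics/w2.png

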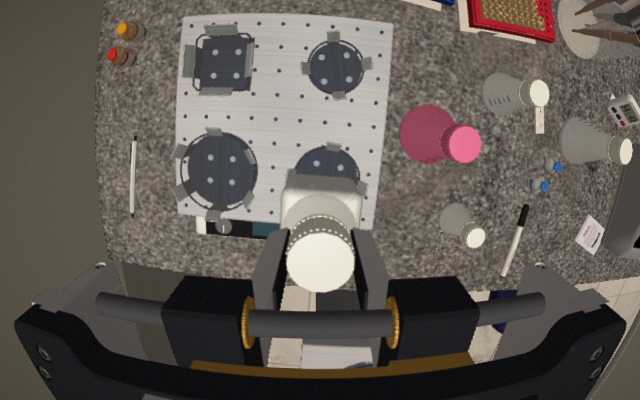

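```bash
python3 - <<'E'
from h import *
im=cv2.imread("pics/w2.png");c=dict(np.load("pics/w2.npz"));g=im.max(2)
# clamps
for n,p,r in(("sq",(224,63),32),("S",(336,67),30),("L",(218,170),42)):
    sc=4;w=cv2.resize(g[p[1]-r:p[1]+r+1,p[0]-r:p[0]+r+1],None,fx=sc,fy=sc,interpolation=cv2.INTER_CUBIC)
    m=cv2.morphologyEx((w<105).astype(np.uint8),cv2.MORPH_CLOSE,np.ones((25,25)));m=cv2.morphologyEx(m,cv2.MORPH_OPEN,np.ones((49,49)))
    k,L,st,ce=cv2.connectedComponentsWithStats(m);l=L[r*sc,r*sc];q=(ce[l]+.5)/sc-.5+np.array(p)-r
    print(n,q.round(1),st[l][2:4]/sc,at_z(c,q,.068,True).round(4))
    # bolts
    mm=((w>120)&(cv2.erode(m,np.ones((21,21)))>0)).astype(np.uint8);k,L,st,ce=cv2.connectedComponentsWithStats(mm)
    B=np.array([(ce[i]+.5)/sc-.5+np.array(p)-r for i in range(1,k) if st[i,4]>20]);print(B.round(1).tolist())
    if len(B)==4:
        W=np.array([at_z(c,b,.070,True) for b in B]);print(W.mean(0).round(4),(W-W.mean(0)).round(4)[:,:2].tolist())
g=im.min(2)
E=[]
for x in range(294,352):
    y=next(y for y in range(165,215) if (g[y:y+4,x]>150).all()); E.append((x,y))
E=np.array(E);print(E[::6].tolist(),np.degrees(np.polyfit(E[:,0],E[:,1],1)[0]))
E
python3 -c "
import cv2
im=cv2.imread('pics/w2.png');cv2.imwrite('pics/w2c.png',cv2.resize(im[10:300,165:385],None,fx=2,fy=2,interpolation=2))"
```

```text
sq [220.4  60.5] [58. 60.] [0.6148 0.284  0.068 ]
[[241.5, 31.4], [243.2, 35.6], [202.2, 41.4], [237.9, 51.5], [214.9, 51.9], [236.0, 75.2], [213.1, 75.2], [191.9, 81.1], [196.7, 81.9]]
S [334.6  66.4] [56.75 52.  ] [0.6136 0.1476 0.068 ]
[[344.3, 44.8], [313.0, 53.3], [346.3, 54.9], [321.3, 56.9], [358.2, 57.0], [306.3, 60.6], [348.7, 79.0], [323.6, 81.0]]
L [217.7 171.3] [77.5 78.5] [0.4782 0.2809 0.068 ]
[[196.6, 142.1], [247.4, 144.0], [187.0, 144.5], [249.9, 155.9], [210.1, 157.1], [232.3, 158.7], [186.1, 159.0], [209.7, 179.7], [185.1, 179.6], [231.6, 181.8], [201.3, 198.9], [230.7, 204.9], [213.3, 210.7], [224.5, 211.6]]
[[294, 191], [300, 191], [306, 191], [312, 192], [318, 192], [324, 193], [330, 193], [336, 193], [342, 194], [348, 195]] -0.7525699914511665
```

View pics/w2c.png

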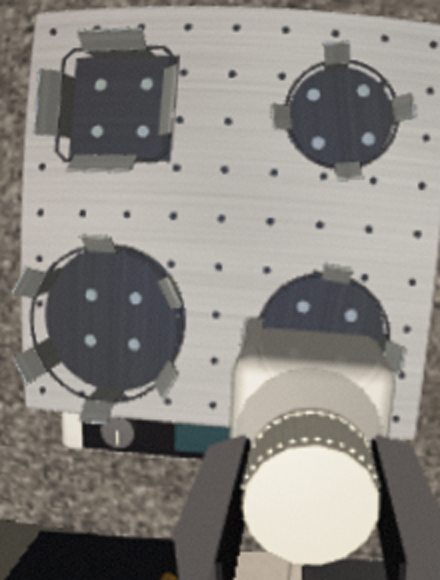

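```bash
python3 - <<'E'
from h import *
c=dict(np.load("pics/w2.npz"))
B={"sq":[(214.9,51.9),(237.9,51.5),(236,75.2),(213.1,75.2)],"S":[(321.3,56.9),(346.3,54.9),(348.7,79),(323.6,81)],"L":[(210.1,157.1),(232.3,158.7),(231.6,181.8),(209.7,179.7)],"M":[(316.5,163),(340.5,167.5)]}
for n,b in B.items():
    W=np.array([at_z(c,q,.069,True) for q in b])[:,:2]
    d=W[0]-W[1]; print(n,W.mean(0).round(4),"len",np.linalg.norm(d).round(4),"yaw %.1f"%np.degrees(np.arctan2(-d[0],d[1])), "yaw2 %.1f"%(np.degrees(np.arctan2((W[0]-W[3])[1],(W[0]-W[3])[0])) if len(b)>2 else 0))
plan(.6120,.2805,.351,4.8)
E
```

```text
sq [0.6111 0.2771] len 0.0291 yaw 0.4 yaw2 0.4
S [0.6117 0.1471] len 0.029 yaw 10.4 yaw2 10.1
L [0.4811 0.2765] len 0.0291 yaw -0.6 yaw2 -0.9
M [0.4961 0.1445] len 0.0291 yaw -5.9 yaw2 0.0
clk 4.37 pos [0.4793 0.1532 0.35  ] yaw 4.8 gap 0.037 q6 1.57 -> cm [ 14.28 -11.59  -0.12] turn -0.0
```

Request:
drive_tool(increments="2 -1.6 0 0 3;5 -4 0 0 3;8.2 -6.5 0 0 3;11.3 -9 0 0 3;13.5 -10.8 0 0 3;14.2 -11.35 0 0 3;14.2 -11.35 0 0 3;14.2 -11.35 0 0 3")

```text
clock: 5.03
tool_pos: [0.6112, 0.2778, 0.35]
eef_rot: [0.0, 0.999, 0.041, -0.001]
ft_force: [-0.7, 1.0, -1.5]
finger_gap: 0.0374
```

```bash
python3 -c "
from h import *
plan(.611,.278,.2395,4.8)"
```

```text
clk 5.03 pos [0.6112 0.2778 0.35  ] yaw 4.8 gap 0.037 q6 1.75 -> cm [-1.000e-02 -3.000e-02  1.105e+01] turn -0.0
```

Request:
drive_tool(increments="0 0 2 0 3;0 0 5 0 3;0 0 7 0 3;0 0 8 0 3;0 0 9 0 3;0 0 10 0 3;0 0 10.6 0 3;0 0 10.9 0 3")

```text
clock: 5.7
tool_pos: [0.6113, 0.2785, 0.2416]
eef_rot: [0.001, 0.999, 0.042, 0.0]
ft_force: [0.6, -2.2, -0.4]
finger_gap: 0.0376
```

Request:
drive_tool(increments="0 0 0.1 0 3;0 0 0.2 0 3;0 0 0.2 0 3")

```text
clock: 5.95
tool_pos: [0.6116, 0.2787, 0.2404]
eef_rot: [0.001, 0.999, 0.042, 0.0]
ft_force: [-0.2, -4.5, 1.0]
finger_gap: 0.0376
```

Request:
drive_tool(increments="0 0.08 0.05 0 3;0 0.08 0.1 0 3;0 0.08 0.2 0 3;0 0.08 0.2 0 3")

```text
clock: 6.28
tool_pos: [0.6116, 0.2785, 0.2386]
eef_rot: [-0.0, 0.999, 0.042, 0.001]
ft_force: [-1.2, -2.6, 3.4]
finger_gap: 0.0377
```

Request:
drive_tool(increments="0 0 0 0 6;0 0 0 0 9.4;0 0 0 0 9.4;0 0 0 0 9.4;0 0 -3 0 9.4;0 0 -7 0 9.4;0 0 -11 0 9.4;0 0 -11 0 9.4")

```text
clock: 6.95
tool_pos: [0.6138, 0.2793, 0.3582]
eef_rot: [-0.002, 0.999, 0.042, 0.008]
ft_force: [0.3, 0.1, 2.4]
finger_gap: 0.0871
```

```bash
python3 -c "
from h import *
plan(.581,-.2955,.351,0)
c=robot.calibration('wrist');im=robot.camera('wrist')
cv2.imwrite('pics/w3.png',im[:,:,::-1]);np.savez('pics/w3.npz',**c)
g=im.min(2);p=proj(c,(.611,.2775,.172),True);print(p)
x,y=p.round().astype(int)
m=(g>215).astype(np.uint8);k,L,st,ce=cv2.connectedComponentsWithStats(m);l=L[y,x];print(st[l]);cs,_=cv2.findContours((L==l).astype(np.uint8),0,2);e=cv2.fitEllipse(max(cs,key=len));print(e,at_z(c,e[0],.172,True))
"
```

```text
clk 6.95 pos [0.6138 0.2793 0.3582] yaw 4.8 gap 0.087 q6 1.75 -> cm [-8.12 57.    0.4 ] turn 4.8
[322.2164814  207.80431879]
[ 301  187   40   38 1160]
((320.450927734375, 205.38967895507812), (36.59054183959961, 38.505401611328125), 90.92385864257812) [0.61315412 0.27930016 0.172     ]
```

View pics/w3.png

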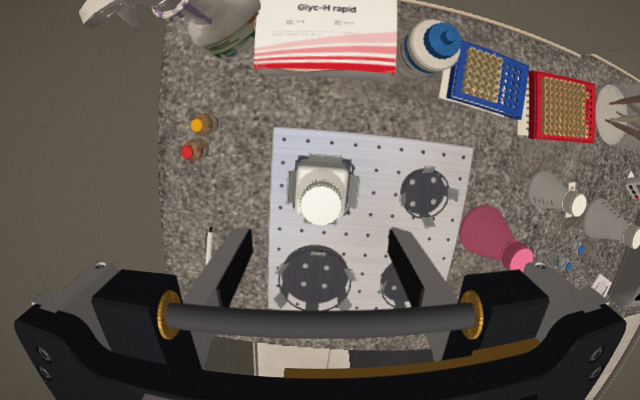

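Bottle stands seated in the square clamp: cap at (320,205), body square between the prongs. Next is the large flask; I check clearance from the utensil pot too.

```bash
python3 - <<'E'
from h import *
c=robot.calibration("top");s=robot.calibration("scene")
for p in((437,123),(410,130),(393,108)):
    for z in(.1,.2,.3): print(p,z,at_z(c,p,z).round(3),proj(s,at_z(c,p,z)).round(0))
E
```

```text
(437, 123) 0.1 [ 0.731 -0.348  0.1  ] [372. 378.]
(437, 123) 0.2 [ 0.706 -0.32   0.2  ] [368. 352.]
(437, 123) 0.3 [ 0.681 -0.293  0.3  ] [363. 319.]
(410, 130) 0.1 [ 0.713 -0.27   0.1  ] [373. 335.]
(410, 130) 0.2 [ 0.689 -0.249  0.2  ] [369. 309.]
(410, 130) 0.3 [ 0.666 -0.229  0.3  ] [364. 277.]
(393, 108) 0.1 [ 0.779 -0.224  0.1  ] [411. 322.]
(393, 108) 0.2 [ 0.75  -0.207  0.2  ] [407. 297.]
(393, 108) 0.3 [ 0.721 -0.191  0.3  ] [403. 266.]
```

Request:
drive_tool(increments="-0.3 2 0 0 9.4;-0.8 5.5 0 0 9.4;-1.4 9.5 0 0 9.4;-2 13.5 0 1 9.4;-2.5 17.5 0 2 9.4;-3.1 21.5 0 3 9.4;-3.7 25.5 0 4 9.4;-4.3 29.5 0 4.8 9.4")

```text
clock: 7.67
tool_pos: [0.5924, -0.0208, 0.3462]
eef_rot: [-0.0, 1.0, -0.0, -0.001]
ft_force: [1.0, -0.1, -0.1]
finger_gap: 0.0941
```

Request:
drive_tool(increments="-0.5 4 0 0 9.4;-1 8 0 0 9.4;-1.5 12 0 0 9.4;-2 16 0 0 9.4;-2.2 19 0 0 9.4;-2.2 20 0 0 9.4;-2.2 20 0 0 9.4")

```text
clock: 8.25
tool_pos: [0.5707, -0.2211, 0.3462]
eef_rot: [-0.001, 1.0, -0.002, -0.001]
ft_force: [0.2, 0.8, -0.0]
finger_gap: 0.094
```

```bash
cat >> h.py <<'E'
def shot(name,caps,lo=215,save=True):
    c=robot.calibration('wrist');im=robot.camera('wrist')
    cv2.imwrite(f'pics/{name}.png',im[:,:,::-1]);np.savez(f'pics/{name}.npz',**c);g=im.min(2)
    m=(g>lo).astype(np.uint8);k,L,st,ce=cv2.connectedComponentsWithStats(m)
    for X in caps:
        p=proj(c,X,True);x,y=p.round().astype(int)
        if not(0<=x<640 and 0<=y<400) or not L[y,x]: print(X,p,"none");continue
        cs,_=cv2.findContours((L==L[y,x]).astype(np.uint8),0,2);e=cv2.fitEllipse(max(cs,key=len))
        print(X,"px",np.round(e[0],1),"diam",np.round(e[1],1),at_z(c,e[0],X[2],True).round(4))
E
python3 -c "
from h import *
plan(.581,-.2955,.351,0)
shot('w4',[(.581,-.2955,.13),(.622,-.11,.106)])
"
```

```text
clk 8.25 pos [ 0.5707 -0.2211  0.3462] yaw -0.2 gap 0.094 q6 1.02 -> cm [ 1.05  7.43 -0.49] turn -0.2
(0.581, -0.2955, 0.13) px [391.6 181.4] diam [34.8 36.9] [ 0.5823 -0.2932  0.13  ]
(0.622, -0.11, 0.106) px [215.7 139.9] diam [27.8 29.7] [ 0.6238 -0.1083  0.106 ]
```

View pics/w4.png

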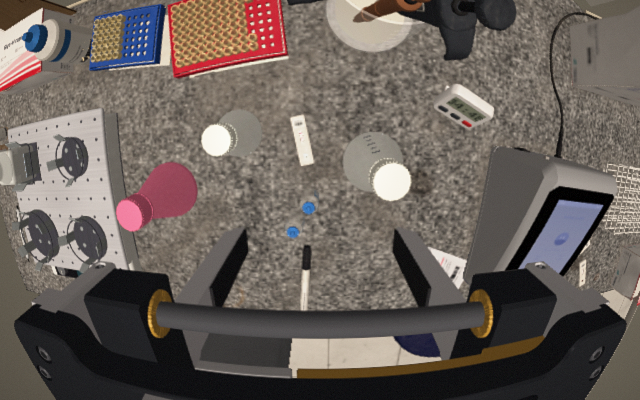

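Large flask's cap is at (391,181) and medium's at (216,140). Utensil handles are at the top right, so I yaw the gripper 30° to keep the camera away from them.

Request:
drive_tool(increments="0.3 2 0 -6 9.4;0.8 5 0 -12 9.4;1.1 7.4 0 -18 9.4;1.1 7.4 2 -24 9.4;1.1 7.4 5 -30 9.4;1.1 7.4 8 -30 9.4;1.1 7.4 10 -30 9.4;1.1 7.4 10 -30 9.4")

```text
clock: 8.97
tool_pos: [0.5808, -0.2895, 0.2414]
eef_rot: [-0.004, 0.966, 0.26, -0.003]
ft_force: [-0.4, 1.0, -0.7]
finger_gap: 0.0941
```

```bash
python3 -c "
from h import *
plan(.5815,-.295,.194,30)
"
```

```text
clk 8.97 pos [ 0.5808 -0.2895  0.2414] yaw 30.2 gap 0.094 q6 0.41 -> cm [-0.2   0.56  4.73] turn 0.2
```

Request:
drive_tool(increments="0 0 1 0 9.4;0 0 3 0 9.4;0 0 4.5 0 9.4;0 0 5.2 0 9.4;0 0 5.2 0 9.4;0 0 5.2 0 3;0 0 5.2 0 3;0 0 5.2 0 3")

```text
clock: 9.63
tool_pos: [0.5831, -0.2936, 0.1974]
eef_rot: [0.001, 0.966, 0.259, 0.001]
ft_force: [0.1, 0.2, 0.0]
finger_gap: 0.0773
```

Request:
drive_tool(increments="0 0 0 0 3;0 0 0 0 3;0 0 0 0 3;0 0 0 0 3;0 0 0 0 3;0 0 0 0 3")

```text
clock: 10.13
tool_pos: [0.5823, -0.2933, 0.1956]
eef_rot: [-0.0, 0.966, 0.259, -0.0]
ft_force: [-0.1, -0.4, 0.4]
finger_gap: 0.0393
```

Request:
drive_tool(increments="0 0 -1 0 3;0 0 -4 0 3;0 0 -8 0 3;0 0 -12 0 3;0 0 -15 0 3;0 0 -16.5 0 3;0 0 -17 0 3;0 0 -17 0 3")

```text
clock: 10.8
tool_pos: [0.5826, -0.2934, 0.3676]
eef_rot: [0.001, 0.966, 0.259, 0.001]
ft_force: [-0.1, -0.4, -1.7]
finger_gap: 0.0391
```

```bash
python3 -c "
from h import *
plan(.481,.277,.366,0)
"
```

```text
clk 10.80 pos [ 0.5826 -0.2934  0.3676] yaw 30.0 gap 0.039 q6 0.41 -> cm [ 1.975e+01 -5.447e+01  3.000e-02] turn 30.0
```

Request:
drive_tool(increments="0.7 -2 0 2 3;2 -5.5 0 5 3;3.3 -9.1 0 9 3;4.6 -12.7 0 13 3;5.9 -16.3 0 18 3;7.2 -19.9 0 23 3;8.5 -23.5 0 27 3;9.8 -27 0 30 3")

```text
clock: 11.47
tool_pos: [0.5306, -0.0085, 0.363]
eef_rot: [-0.001, 1.0, -0.002, -0.002]
ft_force: [0.6, 0.9, -1.9]
finger_gap: 0.0394
```

```bash
python3 -c "
from h import *
plan(.481,.277,.366,0)
"
```

```text
clk 11.47 pos [ 0.5306 -0.0085  0.363 ] yaw -0.2 gap 0.039 q6 1.34 -> cm [ -5.04 -28.54  -0.24] turn -0.2
```

Request:
drive_tool(increments="-0.7 -4 0 0 3;-1.4 -8 0 0 3;-2.2 -12 0 0 3;-2.9 -16 0 0 3;-3.6 -20 0 0 3;-4.3 -24 0 0 3;-4.9 -27.3 0 0 3;-5.1 -28.7 0 0 3")

```text
clock: 12.13
tool_pos: [0.4788, 0.2798, 0.3629]
eef_rot: [0.0, 1.0, 0.002, -0.002]
ft_force: [-0.7, 0.4, -1.3]
finger_gap: 0.0395
```

Request:
drive_tool(increments="0 0 0 0 3;0 0 0 0 3;0 0 0 0 3")

```text
clock: 12.38
tool_pos: [0.4807, 0.2757, 0.3641]
eef_rot: [0.001, 1.0, -0.0, -0.001]
ft_force: [-0.0, 0.3, -1.1]
finger_gap: 0.0395
```

```bash
python3 -c "
from h import *
plan(.481,.2772,.264,0)
"
```

```text
clk 12.38 pos [0.4807 0.2757 0.3641] yaw -0.0 gap 0.039 q6 1.89 -> cm [ 0.05 -0.16 10.01] turn -0.0
```

Request:
drive_tool(increments="0 -0.1 2 0 3;0 -0.1 5 0 3;0 -0.1 6.5 0 3;0 -0.1 7.5 0 3;0 -0.1 8.5 0 3;0 -0.1 9.2 0 3;0 -0.1 9.7 0 3;0 -0.1 9.8 0 3")

```text
clock: 13.05
tool_pos: [0.481, 0.2773, 0.2673]
eef_rot: [0.0, 1.0, 0.0, -0.0]
ft_force: [0.1, 0.5, -0.8]
finger_gap: 0.0393
```

Request:
drive_tool(increments="0 0 0.1 0 3;0 0 0.2 0 3;0 0 0.3 0 3;0 0 0.3 0 3")

```text
clock: 13.38
tool_pos: [0.4811, 0.2776, 0.265]
eef_rot: [-0.0, 1.0, 0.0, 0.0]
ft_force: [-0.4, -0.0, -1.2]
finger_gap: 0.0394
```

Request:
drive_tool(increments="0 0 0.1 0 3;0 0 0.2 0 3;0 0 0.2 0 3")

```text
clock: 13.63
tool_pos: [0.4813, 0.2777, 0.2636]
eef_rot: [-0.0, 1.0, 0.0, 0.001]
ft_force: [-0.3, 0.1, 3.1]
finger_gap: 0.0397
```

Request:
drive_tool(increments="0 0 0 0 6;0 0 0 0 9.4;0 0 0 0 9.4;0 0 0 0 9.4;0 0 -3 0 9.4;0 0 -7 0 9.4;0 0 -11 0 9.4;0 0 -11 0 9.4")

```text
clock: 14.3
tool_pos: [0.4833, 0.2784, 0.3822]
eef_rot: [-0.002, 1.0, 0.0, 0.007]
ft_force: [0.7, 0.1, 1.4]
finger_gap: 0.0895
```

```bash
python3 -c "
from h import *
shot('w5',[(.481,.277,.198),(.611,.277,.172)])
plan(.622,-.1095,.351,0)
"
```

```text
(0.481, 0.277, 0.198) px [321.1 207.1] diam [38.8 41.1] [0.4815 0.2782 0.198 ]
(0.611, 0.277, 0.172) px [320.1  63.8] diam [35.5 37.3] [0.6128 0.2793 0.172 ]
clk 14.35 pos [0.4825 0.2781 0.3782] yaw 0.0 gap 0.093 q6 1.89 -> cm [13.9  38.78  2.73] turn 0.0
```

Request:
drive_tool(increments="0.7 2 0 0 9.4;2 5.5 0 0 9.4;3.4 9.3 0 0 9.4;4.8 13.1 0 0 9.4;6.2 17 0 0 9.4;7.6 20.8 1 0 9.4;9 24.6 2 0 9.4;10.4 28.4 4 0 9.4")

```text
clock: 15.02
tool_pos: [0.5846, -0.0058, 0.3341]
eef_rot: [0.0, 1.0, -0.0, 0.001]
ft_force: [1.1, 0.9, 0.6]
finger_gap: 0.0939
```

Request:
drive_tool(increments="1.4 3.8 1 0 9.4;2.8 7.6 2 0 9.4;3.8 10.3 3 0 9.4;3.8 10.3 4 0 9.4;3.8 10.3 6 0 9.4;3.8 10.3 8 0 9.4;3.8 10.3 8 0 9.4;3.8 10.3 8 0 9.4")

```text
clock: 15.68
tool_pos: [0.6209, -0.1054, 0.252]
eef_rot: [-0.001, 1.0, 0.0, -0.002]
ft_force: [-0.3, 0.0, 0.2]
finger_gap: 0.0944
```

```bash
python3 -c "
from h import *
shot('w6',[(.622,-.11,.106),(.42,-.063,.084)])
plan(.623,-.1095,.170,0)
"
```

```text
(0.622, -0.11, 0.106) px [323.5 211.9] diam [39.2 41.6] [ 0.6241 -0.1081  0.106 ]
(0.42, -0.063, 0.084) px [282.3 369.7] diam [13.1 22.5] [ 0.4212 -0.0617  0.084 ]
clk 15.73 pos [ 0.6217 -0.1057  0.2539] yaw 0.1 gap 0.094 q6 1.22 -> cm [0.14 0.38 8.39] turn 0.1
```

Request:
drive_tool(increments="0.15 0.3 2 0 9.4;0.15 0.3 5 0 9.4;0.15 0.3 7 0 9.4;0.15 0.3 8.2 0 9.4;0.15 0.3 8.3 0 9.4;0.15 0.3 8.3 0 3;0.15 0.3 8.3 0 3;0.15 0.3 8.3 0 3")

```text
clock: 16.4
tool_pos: [0.6246, -0.1097, 0.1735]
eef_rot: [0.001, 1.0, 0.0, 0.002]
ft_force: [0.4, -0.5, -0.3]
finger_gap: 0.0774
```

Request:
drive_tool(increments="0 0 0 0 2.5;0 0 0 0 2.5;0 0 0 0 2.5;0 0 0 0 2.5;0 0 0 0 2.5;0 0 0 0 2.5")

```text
clock: 16.9
tool_pos: [0.6235, -0.1094, 0.1712]
eef_rot: [-0.0, 1.0, 0.0, -0.0]
ft_force: [-0.0, 0.6, -0.2]
finger_gap: 0.0377
```

Request:
drive_tool(increments="0 0 0 0 2.5;0 0 0 0 2.5;0 0 0 0 2.5;0 0 0 0 2.5")

```text
clock: 17.23
tool_pos: [0.6235, -0.1094, 0.1712]
eef_rot: [-0.0, 1.0, 0.0, -0.0]
ft_force: [0.0, 0.3, -0.1]
finger_gap: 0.0344
```

Request:
drive_tool(increments="0 0 -1 0 2.5;0 0 -4 0 2.5;0 0 -8 0 2.5;0 0 -12 0 2.5;0 0 -16 0 2.5;0 0 -18 0 2.5;0 0 -18 0 2.5;0 0 -18 0 2.5")

```text
clock: 17.9
tool_pos: [0.6237, -0.1094, 0.3529]
eef_rot: [0.001, 1.0, 0.0, 0.001]
ft_force: [-0.1, 0.6, -1.9]
finger_gap: 0.0347
```

```bash
python3 -c "
from h import *
plan(.4817,.1470,.350,0)
"
```

```text
clk 17.90 pos [ 0.6237 -0.1094  0.3529] yaw 0.0 gap 0.035 q6 1.22 -> cm [-14.19 -25.65   0.23] turn 0.0
```

Request:
drive_tool(increments="-0.9 -1.7 0 0 2.5;-2.7 -4.9 0 0 2.5;-4.6 -8.3 0 0 2.5;-6.5 -11.8 0 0 2.5;-8.4 -15.2 0 0 2.5;-10.3 -18.6 0 0 2.5;-12.2 -22 0 0 2.5;-13.6 -24.6 0 0 2.5")

```text
clock: 18.57
tool_pos: [0.4847, 0.1385, 0.3482]
eef_rot: [-0.0, 1.0, 0.001, -0.003]
ft_force: [0.9, 0.4, -0.6]
finger_gap: 0.0343
```

Request:
drive_tool(increments="-0.6 -1.1 0 0 2.5;-0.6 -1.1 0 0 2.5;-0.6 -1.1 0 0 2.5;-0.6 -1.1 0 0 2.5")

```text
clock: 18.9
tool_pos: [0.4818, 0.1465, 0.3503]
eef_rot: [0.0, 1.0, -0.0, -0.001]
ft_force: [-0.1, 0.6, -0.5]
finger_gap: 0.0345
```

```bash
python3 -c "
from h import *
plan(.4817,.1470,.2392,0)
"
```

```text
clk 18.90 pos [0.4818 0.1465 0.3503] yaw -0.0 gap 0.034 q6 1.64 -> cm [ 0.   -0.05 11.11] turn -0.0
```

Request:
drive_tool(increments="0 -0.05 2 0 2.5;0 -0.05 5 0 2.5;0 -0.05 7 0 2.5;0 -0.05 8.2 0 2.5;0 -0.05 9.4 0 2.5;0 -0.05 10.3 0 2.5;0 -0.05 10.8 0 2.5;0 -0.05 10.9 0 2.5")

```text
clock: 19.57
tool_pos: [0.4815, 0.1478, 0.2418]
eef_rot: [0.0, 1.0, 0.0, -0.0]
ft_force: [0.8, -0.6, 0.8]
finger_gap: 0.0344
```

Request:
drive_tool(increments="0 0 0.1 0 2.5;0 0 0.2 0 2.5;0 0 0.3 0 2.5;0 0 0.3 0 2.5")

```text
clock: 19.9
tool_pos: [0.4817, 0.148, 0.2398]
eef_rot: [0.0, 1.0, 0.0, 0.001]
ft_force: [-0.6, -0.8, 0.0]
finger_gap: 0.0343
```

Request:
drive_tool(increments="0 0 0.1 0 2.5;0 0 0.15 0 2.5;0 0 0.15 0 2.5")

```text
clock: 20.15
tool_pos: [0.482, 0.1481, 0.239]
eef_rot: [0.0, 1.0, 0.0, 0.001]
ft_force: [-0.6, -0.8, 4.5]
finger_gap: 0.0347
```

Contact. Release and retreat, then on to the small flask.

Request:
drive_tool(increments="0 0 0 0 6;0 0 0 0 9.4;0 0 0 0 9.4;0 0 0 0 9.4;0 0 -3 0 9.4;0 0 -7 0 9.4;0 0 -11 0 9.4;0 0 -11 0 9.4")

```text
clock: 20.82
tool_pos: [0.4842, 0.1484, 0.3566]
eef_rot: [-0.001, 1.0, 0.0, 0.007]
ft_force: [0.5, -0.3, 0.3]
finger_gap: 0.0842
```

```bash
python3 -c "
from h import *
shot('w7',[(.481,.277,.198),(.611,.277,.172),(.482,.148,.174)])
plan(.420,-.0628,.30,0)
"
```

```text
(0.481, 0.277, 0.198) [176.13360197 215.99346414] none
(0.611, 0.277, 0.172) [179.58825477  70.91633476] none
(0.482, 0.148, 0.174) px [319.6 207.4] diam [33.8 35.2] [0.4826 0.1489 0.174 ]
clk 20.87 pos [0.4832 0.1483 0.3528] yaw 0.0 gap 0.088 q6 1.64 -> cm [-6.38 21.11  5.2 ] turn 0.0
```

View pics/w7.png

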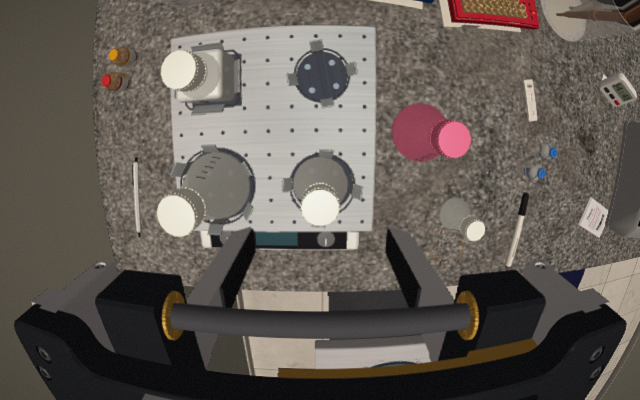

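All three stand upright in their clamps: large cap (180,215), square cap (182,70), medium cap (320,207). The missing detections were only vignetting. Now the small flask.

Request:
drive_tool(increments="-0.6 2 0 0 9.4;-1.7 5.6 0 0 9.4;-2.8 9.6 0 0 9.4;-4 13.6 0 0 9.4;-5.2 17.4 1 0 9.4;-6 20.3 3 0 9.4;-6.2 21.1 6 0 9.4;-6.2 21.1 8 0 9.4")

```text
clock: 21.53
tool_pos: [0.4178, -0.0645, 0.2645]
eef_rot: [-0.001, 1.0, -0.002, -0.001]
ft_force: [-0.3, 0.5, -0.0]
finger_gap: 0.0939
```

Request:
drive_tool(increments="0 0 2 0 9.4;0 0 4 0 9.4;0 0 4 0 9.4;0 0 4 0 9.4")

```text
clock: 21.87
tool_pos: [0.4185, -0.0625, 0.2261]
eef_rot: [-0.001, 1.0, 0.0, -0.002]
ft_force: [-0.2, -0.2, 0.3]
finger_gap: 0.0941
```

```bash
python3 -c "
from h import *
shot('w8',[(.42,-.063,.084)])
plan(.420,-.0628,.151,0)
"
```

```text
(0.42, -0.063, 0.084) px [319.2 214.3] diam [33.5 36.4] [ 0.4211 -0.0618  0.084 ]
clk 21.92 pos [ 0.4193 -0.0628  0.2276] yaw 0.0 gap 0.094 q6 1.15 -> cm [0.07 0.   7.66] turn 0.0
```

Request:
drive_tool(increments="0.1 0 2 0 9.4;0.1 0 5 0 9.4;0.1 0 7 0 9.4;0.1 0 7.6 0 9.4;0.1 0 7.6 0 9.4;0.1 0 7.6 0 2;0.1 0 7.6 0 2;0.1 0 7.6 0 2")

```text
clock: 22.58
tool_pos: [0.4216, -0.0634, 0.1535]
eef_rot: [0.001, 1.0, 0.0, 0.002]
ft_force: [-0.0, -0.1, -0.0]
finger_gap: 0.0773
```

Request:
drive_tool(increments="0 0 0 0 2;0 0 0 0 2;0 0 0 0 2;0 0 0 0 2;0 0 0 0 2;0 0 0 0 2;0 0 0 0 2;0 0 0 0 2")

```text
clock: 23.25
tool_pos: [0.4204, -0.0629, 0.1516]
eef_rot: [-0.0, 1.0, 0.0, -0.0]
ft_force: [-0.4, 0.3, -0.9]
finger_gap: 0.0295
```

Request:
drive_tool(increments="0 0 0 0 2;0 0 0 0 2;0 0 0 0 2;0 0 0 0 2")

```text
clock: 23.58
tool_pos: [0.4204, -0.063, 0.1517]
eef_rot: [-0.0, 1.0, 0.0, -0.0]
ft_force: [-0.7, 0.3, -0.5]
finger_gap: 0.0297
```

Request:
drive_tool(increments="0 0 -1 0 2;0 0 -4 0 2;0 0 -8 0 2;0 0 -12 0 2;0 0 -16 0 2;0 0 -19 0 2;0 0 -20 0 2;0 0 -20 0 2")

```text
clock: 24.25
tool_pos: [0.4213, -0.0633, 0.3552]
eef_rot: [0.001, 1.0, 0.0, 0.003]
ft_force: [-1.1, 0.1, -1.2]
finger_gap: 0.0294
```

```bash
python3 -c "
from h import *
plan(.6117,.1480,.351,0)
"
```

```text
clk 24.25 pos [ 0.4213 -0.0633  0.3552] yaw 0.0 gap 0.029 q6 1.15 -> cm [ 19.04 -21.12   0.48] turn 0.0
```

Request:
drive_tool(increments="1.2 -1.3 0 0 2;3.6 -4 0 0 2;6.1 -6.7 0 0 2;8.8 -9.7 0 0 2;11.5 -12.7 0 0 2;14.2 -15.7 0 0 2;16.9 -18.7 0 0 2;18.6 -20.6 0 0 2")

```text
clock: 24.92
tool_pos: [0.6069, 0.1458, 0.3477]
eef_rot: [-0.0, 1.0, 0.001, -0.003]
ft_force: [0.9, 0.4, -1.1]
finger_gap: 0.0295
```

Request:
drive_tool(increments="0.5 -0.5 0 0 2;0.5 -0.5 0 0 2;0.5 -0.5 0 0 2;0.5 -0.5 0 0 2")

```text
clock: 25.25
tool_pos: [0.6105, 0.147, 0.3507]
eef_rot: [0.0, 1.0, -0.0, -0.001]
ft_force: [0.6, 0.2, -0.8]
finger_gap: 0.0299
```

```bash
python3 -c "
from h import *
plan(.6118,.1480,.2197,0)
"
```

```text
clk 25.25 pos [0.6105 0.147  0.3507] yaw -0.0 gap 0.030 q6 1.63 -> cm [ 0.16 -0.1  13.1 ] turn -0.0
```

Request:
drive_tool(increments="0.1 -0.1 2 0 2;0.1 -0.1 5 0 2;0.1 -0.1 8 0 2;0.1 -0.1 9.6 0 2;0.1 -0.1 10.8 0 2;0.1 -0.1 12 0 2;0.1 -0.1 12.7 0 2;0.1 -0.1 12.9 0 2")

```text
clock: 25.92
tool_pos: [0.6121, 0.1487, 0.2221]
eef_rot: [0.0, 1.0, -0.0, -0.0]
ft_force: [-0.4, -0.6, -0.6]
finger_gap: 0.0295
```

Request:
drive_tool(increments="0 0 0.1 0 2;0 0 0.2 0 2;0 0 0.3 0 2;0 0 0.3 0 2")

```text
clock: 26.25
tool_pos: [0.6128, 0.1491, 0.2205]
eef_rot: [0.0, 1.0, 0.0, 0.001]
ft_force: [-0.2, 0.0, -0.3]
finger_gap: 0.0296
```

Request:
drive_tool(increments="-0.05 0.05 0.1 0 2;-0.05 0.05 0.15 0 2;-0.05 0.05 0.15 0 2")

```text
clock: 26.5
tool_pos: [0.6125, 0.1488, 0.2196]
eef_rot: [-0.0, 1.0, 0.0, 0.001]
ft_force: [0.4, 1.4, 5.0]
finger_gap: 0.0294
```

Request:
drive_tool(increments="0 0 0 0 5;0 0 0 0 8;0 0 0 0 8;0 0 0 0 8;0 0 -3 0 8;0 0 -7 0 8;0 0 -11 0 8;0 0 -13 0 8")

```text
clock: 27.17
tool_pos: [0.6129, 0.1487, 0.3537]
eef_rot: [-0.0, 1.0, 0.0, 0.003]
ft_force: [0.9, 0.1, 0.1]
finger_gap: 0.0784
```

Request:
drive_tool(increments="-2 0 0 0 8;-5 2 0 0 8;-8 4 0 0 8;-11 4 0 0 8;-11 4 0 0 8;-11 4 0 0 8")

```text
clock: 27.67
tool_pos: [0.501, 0.1085, 0.3481]
eef_rot: [-0.0, 1.0, 0.0, 0.0]
ft_force: [0.6, -0.6, 0.4]
finger_gap: 0.08
```

```bash
python3 -c "
from h import *
im=None
shot('w9',[(.481,.277,.198),(.611,.277,.172),(.482,.148,.174),(.612,.148,.152)],lo=190)
print(robot.get_state()['clock'],robot.get_state()['tool_pos'])
w=cv2.imread('pics/w9.png');s=robot.camera('scene')[:,:,::-1]
o=np.zeros((600,640,3),np.uint8);o[:400]=w;o[400:,:320]=cv2.resize(s[60:200,270:430][:100],(320,200),interpolation=2);o[400:,320:]=cv2.resize(s[100:200,270:430],(320,200),interpolation=2)
cv2.imwrite('pics/fin.png',o)
"
```

```text
(0.481, 0.277, 0.198) px [137.5 232.5] diam [28.7 39.6] [0.4815 0.2775 0.198 ]
(0.611, 0.277, 0.172) px [136.4  88.8] diam [29.1 37.5] [0.6127 0.2788 0.172 ]
(0.482, 0.148, 0.174) px [274.9 225.4] diam [33.7 37.1] [0.4824 0.1487 0.174 ]
(0.612, 0.148, 0.152) px [273.4  77.6] diam [30.3 31.2] [0.6131 0.1498 0.152 ]
27.7167 [0.50193191 0.10853342 0.34844237]
```

View pics/fin.png

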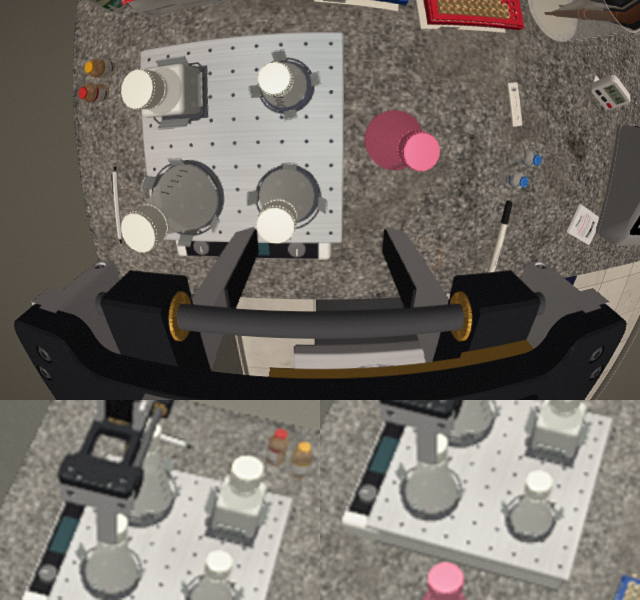

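All four stand in their own clamps, with caps at (137,232), (136,89), (275,225) and (273,78), and the gripper is clear. I hand the job in.

```bash
python3 -c "
from cell import robot
print(robot.close_job())"
```

```text
the job is handed in; nothing more can be done
None
```

All four are loaded: the square bottle and the large, medium and small flasks each stand in their own clamp, released. I handed the job in at about 28 s of the 128 s. The bottle was turned about 5° on the way to square it to its clamp.

**Last checks, from the wrist picture and the scene camera:**
- **Position:** cap centres lie within about 1 to 3 mm of the clamp centres I measured. The allowance is 8 mm.
- **Seating:** each item met the base plate with 3–5 N of upward contact at its expected seated height. In the pictures they all look upright.
- **Clearance:** the gripper was clear of everything, and I never touched the pink look-alike.

**Disagreements and failures:**
- The cameras disagreed by about 2 mm in y, so I placed at the averaged positions. The bottle showed a 4.5 N side contact going in, and I moved it about 1 mm to ease that.
- In one mid-task check the large flask's and bottle's caps were not detected because the picture was dim at its edges. Looking at that picture showed both standing, and the final check found all four.

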